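# Swap the dark and the pale cake, then cover the dark one

## Robot

A 6-joint arm with a two-finger parallel gripper is mounted at the origin on the work surface. World frame = base frame: x ahead of the robot, y to its left, z up, the work surface at z = 0. Lengths are in m, angles in rad, forces in N, time in s.
With the tool pointing down it reaches from about 0.4 to 0.825 m from the base axis. Payload 7 kg.
Tool frame: the origin (TCP) lies at the very end of the fingers, on their centre line; the grasp point (between the pads) lies 19 mm behind it; z points along the fingers, y is the direction in which the jaws open and shut (so a half turn about z gives the same grasp; the last joint's range is limited). The gripper opens to 88 mm and grips with 3 to 60 N. Pads are 19 mm wide; open, the fingers measure 130 mm over their backs; the gripper's body (78 mm by 193 mm) begins 47 mm behind the grasp point.
Start: joints at [1.576, 0.359, 0.012, 0, -1.224, -0.288], TCP at [0.188, 0.648, 0.227] pointing down, gripper open.
Joint ranges: [-3.07, 3.07], [-1.43, 2.12], [-1.02, 1.25], [-3.03, 1.67], [-3.05, -0], [-3.03, 3.03]. Speed limits (rad/s): [2.39, 2.39, 3.01, 3.14, 3.14, 3.14].

## Interface

Orientations are given as [roll, pitch, yaw] about the fixed x, y, z axes, in that order (R = Rz(yaw) Ry(pitch) Rx(roll)).
In Python, from station import arm gives the robot as it stands.
- The arm moves only by the shell command python3 -m inch 'ROWS' [FORCE]. ROWS is text: rows parted by semicolons, each of 7 numbers parted by spaces: the closure, from 0 (fully open) to 1 (shut), then the shift along the tool's x, y, z each as a share of 300 mm, from -1 to 1, then the turn, a rotation vector about the tool's x, y, z each as a share of 60 degrees, from -1 to 1. In form: grip tx ty tz rx ry rz; .... A call has 1 to 12 rows; each row is the pose to reach, as a shift and turn from the pose commanded when the call began, along the tool's axes at that moment; what a row does not reach only later rows make up. A row lasts 1/10 s, in which the tool goes at most 50 mm and 8.59 degrees, less where a joint would pass 70% of its speed; a pose out of reach is approached as far as the arm can. A call with a number of a shift or a turn outside -1 to 1 is refused whole. A call with a gripper value outside its range is refused whole. The fingers move at their own pace and stop on an object; FORCE is the grip in N (left out, the last holds). Time passes only in rows, so rows that repeat a pose let the fingers close. It gives the time, the measured TCP pose, the force and the opening at its end, in the units of the state.
- arm.get_state(): the state, without advancing time (a new reading comes with each control period).
- arm.grab_frame(name): name is "scene" or "side" or "wrist"; returns a dict with "img" (480x640x3 uint8, red, green, blue), "range_z" (480x640 float32, m along the optical axis (not along the pixel's ray), 0 where there is no reading), "fx", "fy", "cx", "cy" (pixels), "extrinsics" (4x4, takes a point from world to camera coordinates); the wrist camera has in their place "tool_from_camera" (4x4, takes a point from camera to tool coordinates, whose origin is the TCP and whose axes are the flange's). Camera axes: x right, y up, looking along -z (the intrinsics and any distortion apply to the point x, -y, -z); pixel columns grow to the right and rows downward; lengths in m; the calibration is good to about 2 mm. A picture is of the moment at which its call begins: read the wrist's pose just before it.
- arm.job_done(): hands the job in, once; it reports no verdict.
The state is a dict: "t": time; "q": joint angles; "qd": joint speeds; "joint_efforts": joint torques, N m; "eef_pos": TCP position; "ee_rot": TCP orientation; "force": force on the tool from outside, world axes, zero at the start; "moment": the same for the moment, N m; "width": finger opening in m.
Only numpy, scipy, OpenCV 4.12 (cv2) and the standard library are available. Lean on these libraries where they do the work, as an engineer would, in place of code of your own. Each camera call takes 0.05 s, during which the arm holds its last target.

## Task

On the baking tray one small cake is browning too fast and another is still pale: make the dark cake and the pale cake change places, each standing upright inside the printed ring where the other one stood. Then set the metal cover with the red knob on the dark cake, seated level in its paper rim, so that it browns no further. Set things down rather than dropping them, never tip the cakes over, and leave the two golden cakes, the steel cup and the amber jar where they are.

Things in the scene. Friction and masses are not known exactly. Their poses are not given: they have to be found in the camera images.
- tray: Square aluminium baking tray, fixed, 270 x 270 mm, rim 12 mm high, its beige floor 4 mm above the bench. Four dark blue rings (85 mm inside, 92 mm outside diameter) are printed on the floor in a 2 x 2 pattern, 120 mm apart; one cake stands in each at the start. Origin: centre of its underside; x and y along its sides.
- ring0 (a point): Centre of printed ring 0, on the tray's floor, at (-60, -60) mm in the tray's frame.
- ring1 (a point): Centre of printed ring 1, on the tray's floor, at (-60, 60) mm in the tray's frame.
- ring2 (a point): Centre of printed ring 2, on the tray's floor, at (60, -60) mm in the tray's frame.
- ring3 (a point): Centre of printed ring 3, on the tray's floor, at (60, 60) mm in the tray's frame.
- dark_cake: The nearly black-brown cake in a scorched brown paper mould: an upright cylinder, 62 mm outside diameter, 60 mm high, about 100 g; the paper wall is 3 mm thick and stands 8 to 12 mm above the cake inside it (inside diameter at the rim 56 mm). Origin: centre of its underside; z up.
- pale_cake: The pale cream-yellow cake in a light paper mould: an upright cylinder, 62 mm outside diameter, 60 mm high, about 100 g; the paper wall is 3 mm thick and stands 8 to 12 mm above the cake inside it (inside diameter at the rim 56 mm). Origin: centre of its underside; z up.
- golden_a: A golden-orange cake in a brown paper mould, to be left alone: 62 mm outside diameter, 60 mm high, about 100 g; the paper wall is 3 mm thick and stands 8 to 12 mm above the cake inside it (inside diameter at the rim 56 mm). Origin: centre of its underside; z up.
- golden_b: The other golden-orange cake, the same, to be left alone: 62 mm outside diameter, 60 mm high, about 100 g; the paper wall is 3 mm thick and stands 8 to 12 mm above the cake inside it (inside diameter at the rim 56 mm). Origin: centre of its underside; z up.
- cover: Round aluminium cover, knob up on the bench, 60 g: flange 74 mm diameter (6 to 9 mm above origin), below it a plug 6 mm deep (45 mm diameter, 49 at the flange) that drops into the paper rim; on top a red knob 20 mm diameter, 15 to 41 mm above origin. Origin: centre of the plug's underside, z up. Seated, the flange lies on the rim, the origin 54 mm above the cake's.
- board: Round wooden board fixed to the bench, 104 mm in diameter, 12 mm thick, empty: a good place to park a cake. Origin: centre of its underside.
- cup: Open steel cup, 72 mm in diameter, 60 mm high, a bystander. Origin: centre of its underside.
- jar: Amber glass jar with a white cap, 68 mm in diameter, 90 mm high, a bystander. Origin: centre of its underside.

How it is judged:
On the way, in this order (a step that is already met when the one before it is completed fails the run):
1. the dark and the pale cake have changed places: each stands upright, released and at rest on the tray inside the other's ring ((horizontal distance between dark_cake and ring0 below 0.012 m or horizontal distance between dark_cake and ring1 below 0.012 m or horizontal distance between dark_cake and ring2 below 0.012 m or horizontal distance between dark_cake and ring3 below 0.012 m) and distance of each of dark_cake, pale_cake from where it was at the start of the episode above 0.08 m and angle between each of dark_cake, pale_cake's own z axis and vertical below 0.08 rad and height (world z) of each of dark_cake, pale_cake below 0.008 m and contact force between each of dark_cake, pale_cake and the fingers below 0.1 N and linear speed of each of dark_cake, pale_cake below 0.02 m/s and (horizontal distance between pale_cake and ring0 below 0.012 m or horizontal distance between pale_cake and ring1 below 0.012 m or horizontal distance between pale_cake and ring2 below 0.012 m or horizontal distance between pale_cake and ring3 below 0.012 m)), for 0.2 s.
2. the cover sits level in the dark cake's rim and is let go (horizontal distance between cover and dark_cake below 0.006 m and angle between the z axis of cover and the z axis of dark_cake, either way round below 0.06 rad and angle between cover's own z axis and vertical below 0.1 rad and z of cover in the frame of dark_cake between 0.0515 and 0.0565 m and contact force between cover and the fingers below 0.1 N and linear speed of cover below 0.02 m/s), for 0.2 s.
At the end, for the whole second after the job is handed in: Dark and pale cake upright on the tray within 12 mm of the centre of the ring the other had (over 80 mm from their own start), released, at rest. Cover on the dark cake: within 6 mm of its axis, level with its rim within 0.06 rad, origin 51.5-56.5 mm above the cake's, released, at rest (all of step 1 and all of step 2); the robot touches nothing.
It fails at once if the dark or the pale cake is tipped by more than 0.6 rad (angle between any of dark_cake, pale_cake's own z axis and vertical above 0.6 rad).
It fails at once if a cake or the cover is dropped (falls free at over 0.7 m/s, some 25 mm) ((linear speed of dark_cake above 0.7 m/s and contact force between dark_cake and anything else below 0.05 N) or (linear speed of pale_cake above 0.7 m/s and contact force between pale_cake and anything else below 0.05 N) or (linear speed of cover above 0.7 m/s and contact force between cover and anything else below 0.05 N)).
It fails at once if a golden cake is shifted by more than 20 mm or tipped by more than 0.3 rad (distance of any of golden_a, golden_b from where it was at the start of the episode above 0.02 m or angle between any of golden_a, golden_b's own z axis and vertical above 0.3 rad).
It fails at once if the cup or the jar is shifted by more than 30 mm (distance of any of cup, jar from where it was at the start of the episode above 0.03 m).
It also fails if it takes over 70 s, if anything falls off the work surface, if the arm or the gripper's body presses on something with over 40 N, if the wrist force passes 120 N, or if a joint passes its speed limit or range.

## Working session

There is one attempt and no reset: what is moved stays moved. The work goes in short steps, Python scripts to look and compute and a shell command to move; the robot and the scene stay as the last step left them, time stands still between calls to the robot, and variables do not carry over. Pictures are saved under pics/ and viewed, and the job is handed in when it is done.

```bash
ls; mkdir -p pics
python3 - <<'E'
from station import arm
import cv2,json
s=arm.get_state();print({k:s[k] for k in s})
for n in("scene","side"):
    f=arm.grab_frame(n);cv2.imwrite(f"pics/{n}0.png",f["img"][:,:,::-1]);print(n,[f[k] for k in("fx","fy","cx","cy")],f["extrinsics"],[k for k in f])
E
```

```text
pics
{'t': 0.0, 'q': array([ 1.57607648e+00,  3.59393301e-01,  1.10909345e-02, -3.49662336e-04,
       -1.22414562e+00, -2.88069942e-01]), 'qd': array([ 2.53191907e-04,  1.58532510e-04, -1.35382925e-03,  9.22758327e-05,
       -2.80660236e-04,  3.48895586e-04]), 'joint_efforts': array([ 2.82479086e-04, -5.82724750e+01,  2.93055439e+01,  6.99741125e+00,
        6.92023285e-03, -1.56121405e-04]), 'eef_pos': array([0.18825832, 0.64770476, 0.22563261]), 'ee_rot': array([ 3.13991566e+00, -1.54122848e-04, -2.82908725e-01]), 'force': array([-0.0830074 , -0.93311201,  0.20340337]), 'moment': array([-0.01913145, -0.01278014, -0.02134724]), 'width': 0.08756598774330528}
scene [618.6002865743361, 618.6002865743361, 320.55315270391134, 228.30471505198508] [[ 0.12480677  0.9921153   0.01142396 -0.0405521 ]
 [-0.63832896  0.07147558  0.76643811  0.33118672]
 [ 0.75957844 -0.10294891  0.64221656 -1.53668565]
 [ 0.          0.          0.          1.        ]] ['img', 'range_z', 'fx', 'fy', 'cx', 'cy', 'extrinsics']
side [473.02831770006804, 473.02831770006804, 319.40702485050264, 236.25773318513808] [[ 0.84066205 -0.54142615  0.01204319 -0.4641714 ]
 [ 0.31981989  0.51427867  0.79575919 -0.20049751]
 [-0.43703839 -0.6651129   0.60549342 -0.75513967]
 [ 0.          0.          0.          1.        ]] ['img', 'range_z', 'fx', 'fy', 'cx', 'cy', 'extrinsics']
```

View pics/scene0.png

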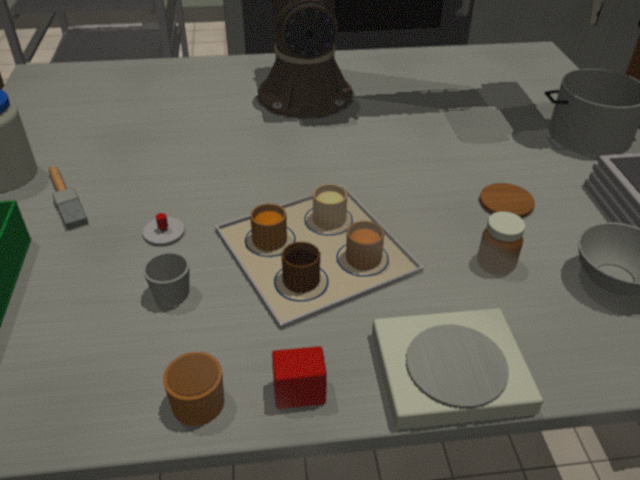

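View pics/side0.png

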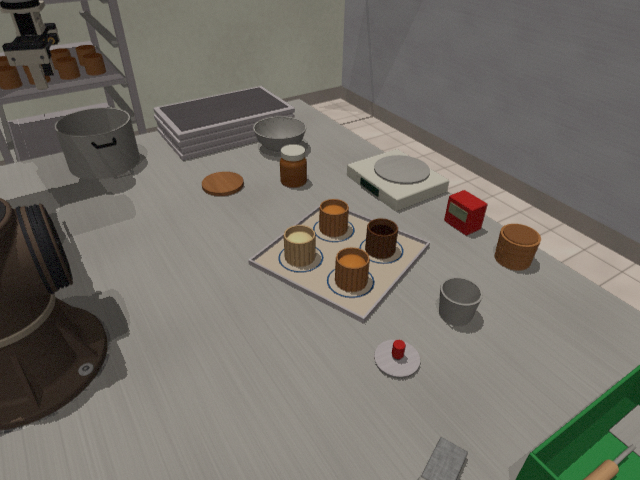

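The scene view shows the dark cake at (301,268), pale at (330,207), goldens at (268,228) and (365,246), cover at (163,230), board at (507,200), cup at (168,280) and jar at (502,242). The side view agrees with this. Next I'll measure positions from the range images.

```bash
cat > h.py <<'E'
import numpy as np,cv2
from station import arm
def cloud(n,f=None):
    f=f or arm.grab_frame(n)
    v,u=np.mgrid[0:480,0:640];d=f["range_z"]
    P=np.stack([(u-f["cx"])/f["fx"]*d,-(v-f["cy"])/f["fy"]*d,-d],-1)
    E=f["extrinsics"];W=(P-E[:3,3])@E[:3,:3]
    return f["img"],W,d>0
def circ(p):
    # algebraic + robust circle
    for _ in range(4):
        A=np.c_[2*p,np.ones(len(p))];s=np.linalg.lstsq(A,(p**2).sum(1),rcond=None)[0]
        r=np.sqrt(s[2]+s[:2]@s[:2]);e=abs(np.hypot(*(p-s[:2]).T)-r)
        if (e>3*max(np.median(e),.0005)).sum()==0:break
        p=p[e<3*max(np.median(e),.0005)]
    return s[:2],r,len(p)
def blobs(n,zlo,zhi,roi,minn=20):
    img,W,ok=cloud(n)
    m=ok&(W[...,2]>zlo)&(W[...,2]<zhi)&(W[...,0]>roi[0])&(W[...,0]<roi[1])&(W[...,1]>roi[2])&(W[...,1]<roi[3])
    c,l=cv2.connectedComponents(m.astype(np.uint8),connectivity=8)
    out=[]
    for i in range(1,c):
        k=l==i
        if k.sum()>=minn: out.append((W[k],img[k].mean(0),np.argwhere(k).mean(0)))
    return out
E
python3 - <<'E'
from h import *
np.set_printoptions(precision=4,suppress=True)
for n in("scene","side"):
    img,W,ok=cloud(n)
    pts=dict(scene=[(163,237),(507,200),(301,290),(150,350)],side=[(385,365),(222,184),(340,260),(300,350)])[n]
    for u,v in pts: print(n,u,v,W[v,u])
    for w,c,px in blobs(n,.012,.2,(.3,.95,-.5,.6),40):
        zt=np.percentile(w[:,2],98); k=w[:,2]>zt-.012
        print(px[::-1].astype(int),c.astype(int),len(w),"ztop",zt.round(4),"mean",w.mean(0),"bbox",w.min(0)[:2],w.max(0)[:2],"circ",circ(w[k][:,:2]))
E
```

```text
scene 163 237 [ 0.5188 -0.3083  0.0084]
scene 507 200 [0.4882 0.3415 0.0138]
scene 301 290 [ 0.6817 -0.077   0.0123]
scene 150 350 [ 0.7682 -0.3117  0.0004]
[589 125] [57 57 52] 1775 ztop 0.1208 mean [0.328  0.568  0.0692] bbox [0.3001 0.5362] [0.3515 0.5999] circ (array([0.2949, 0.5942]), np.float64(0.047694883052817855), 223)
[613 222] [76 75 71] 6134 ztop 0.0772 mean [0.6072 0.4876 0.0474] bbox [0.4376 0.3759] [0.7802 0.5998] circ (array([0.5203, 0.4502]), np.float64(0.11179826883102201), 1321)
[503 227] [103  86  65] 3215 ztop 0.0923 mean [0.6013 0.286  0.0472] bbox [0.43   0.2315] [0.6791 0.3948] circ (array([0.6454, 0.2654]), np.float64(0.02376987323543849), 706)
[329 204] [105  93  69] 1331 ztop 0.0656 mean [ 0.5066 -0.007   0.0459] bbox [ 0.4039 -0.0368] [0.5325 0.0446] circ (array([ 0.4992, -0.0062]), np.float64(0.029370241473264332), 381)
[ 71 208] [96 97 92] 636 ztop 0.0221 mean [ 0.4273 -0.4797  0.018 ] bbox [ 0.3608 -0.5   ] [ 0.4729 -0.4499] circ (array([ 0.4223, -0.4767]), np.float64(0.031056843092586058), 635)
[268 225] [87 58 28] 1452 ztop 0.0653 mean [ 0.5522 -0.119
[... 3532 characters left out ...]
 0.0634 mean [ 0.5391 -0.1295  0.0457] bbox [ 0.5126 -0.1547] [ 0.5766 -0.0906] circ (array([ 0.5441, -0.1234]), np.float64(0.0286350735448492), 383)
[459 298] [84 82 77] 1529 ztop 0.0595 mean [ 0.6549 -0.2894  0.0399] bbox [ 0.6179 -0.3256] [ 0.6909 -0.2543] circ (array([ 0.6536, -0.2899]), np.float64(0.03319795487237561), 534)
[398 349] [113  27  25] 215 ztop 0.0414 mean [ 0.4964 -0.3144  0.0328] bbox [ 0.4892 -0.3227] [ 0.5082 -0.3028] circ (array([ 0.4987, -0.3121]), np.float64(0.008295471422109747), 107)
[444 461] [115 114 111] 1262 ztop 0.0185 mean [ 0.4375 -0.4789  0.0163] bbox [ 0.3926 -0.5   ] [ 0.4724 -0.4518] circ (array([ 0.4372, -0.4774]), np.float64(0.020603930333339585), 1209)
```

Run:
```python
from h import *
np.set_printoptions(precision=4,suppress=True)
C=dict(pale=(.4988,-.008),gA=(.545,-.122),dark=(.6525,-.076),gB=(.611,.037))
def plane(f,uv,z):
    E=f["extrinsics"];R=E[:3,:3];o=-R.T@E[:3,3]
    d=np.c_[(uv[:,0]-f["cx"])/f["fx"],-(uv[:,1]-f["cy"])/f["fy"],-np.ones(len(uv))]@R
    return (o+d*((z-o[2])/d[:,2])[:,None])[:,:2]
v,u=np.mgrid[0:480,0:640];uv=np.c_[u.ravel(),v.ravel()]
for n in("scene","side"):
    f=arm.grab_frame(n);img,W,ok=cloud(n,f)
    I=img.astype(int);bl=(I[...,2]-I[...,0]).ravel()
    P=plane(f,uv,.004)
    for k,c in C.items():
        r=np.hypot(*(P-c).T);m=(r>.036)&(r<.054)&(bl>2)&(I.sum(-1).ravel()<330)
        print(n,k,m.sum(),circ(P[m]) if m.sum()>10 else None)
    # cover disc and board
    Pc=plane(f,uv,.009);m=(np.hypot(*(Pc-(.5,-.310)).T)<.06)
    rgb=img.reshape(-1,3)[m];print("bench col",np.median(rgb,0))
    g=ok&(W[...,2]>.005)&(W[...,2]<.013)&(np.hypot(W[...,0]-.5,W[...,1]+.31)<.06)
    hsv=cv2.cvtColor(img,cv2.COLOR_RGB2HSV)
    mk=((img.min(-1)>125)&(np.hypot(W[...,0]-.5,W[...,1]+.31)<.06)).astype(np.uint8)
    for name,mask,z in(("cover",g.astype(np.uint8),.009),("coverbright",mk,.009),("board",((hsv[...,1]>90)&(W[...,2]<.02)&(np.hypot(W[...,0]-.48,W[...,1]-.338)<.08)).astype(np.uint8),.012)):
        cs,_=cv2.findContours(mask,cv2.RETR_EXTERNAL,cv2.CHAIN_APPROX_NONE)
        c=max(cs,key=len)[:,0].astype(float);p=plane(f,cv2.convexHull(c.astype(np.float32))[:,0],z)
        print(n,name,circ(p),p.min(0),p.max(0))
```

```text
scene pale 48 (array([ 0.4952, -0.0074]), np.float64(0.044081363520739526), 48)
scene gA 74 (array([ 0.5407, -0.1188]), np.float64(0.0440882159599896), 73)
scene dark 149 (array([ 0.6525, -0.0742]), np.float64(0.04406378502722818), 149)
scene gB 99 (array([0.6075, 0.0374]), np.float64(0.04408102098684934), 98)
bench col [123. 122. 112.]
scene cover (array([ 0.4995, -0.3091]), np.float64(0.03717579919710537), 20) [ 0.4627 -0.3455] [ 0.5365 -0.2734]
scene coverbright (array([ 0.4965, -0.3094]), np.float64(0.035056922174092675), 19) [ 0.4631 -0.3447] [ 0.5311 -0.2741]
scene board (array([0.4837, 0.3422]), np.float64(0.05371999949333216), 21) [0.4291 0.2883] [0.5373 0.3953]
side pale 97 (array([ 0.5  , -0.009]), np.float64(0.044115470671731195), 95)
side gA 126 (array([ 0.5449, -0.1205]), np.float64(0.0441759261459792), 126)
side dark 68 (array([ 0.6559, -0.0758]), np.float64(0.044154173481674365), 68)
side gB 76 (array([0.6114, 0.0355]), np.float64(0.0441335626130423), 76)
bench col [144. 139. 132.]
side cover (array([ 0.4985, -0.3126]), np.float64(0.03675133880421774), 25) [ 0.4615 -0.3491] [ 0.535  -0.2758]
side coverbright (array([ 0.4941, -0.3154]), np.float64(0.05924103493754492), 36) [ 0.4349 -0.3745] [ 0.5533 -0.256 ]
side board (array([0.4791, 0.3325]), np.float64(0.05553195549464058), 18) [0.4268 0.2743] [0.5303 0.3912]
```

Ring fits all give a radius of 44.1 mm, which matches the printed 85/92 mm. The mean centres are:

| Item | x | y |
|---|---|---|
| Pale ring | 0.4976 | -0.0082 |
| Dark ring | 0.6542 | -0.0750 |

These sit 170 mm apart, matching the tray diagonal. I'll grip along that diagonal, with yaw about -113°, which keeps the fingers clear of the golden cakes.

```bash
cat >> h.py <<'E'
from scipy.spatial.transform import Rotation as Ro
def go(x,y,z,yawdeg):
    s=arm.get_state();R=Ro.from_euler('xyz',s["ee_rot"]);T=Ro.from_euler('xyz',[np.pi,0,np.radians(yawdeg)])
    sh=R.inv().apply(np.array([x,y,z])-s["eef_pos"])/.3
    rv=np.degrees((R.inv()*T).as_rotvec())/60
    print("t%.2f"%s["t"],"pos",s["eef_pos"].round(4),"rpy",np.degrees(s["ee_rot"]).round(2),"w",round(s["width"],4),"SH",sh.round(4),"RV",rv.round(4))
E
python3 - <<'E'
from h import *
go(.35,.42,.24,-60)
E
```

```text
t0.40 pos [0.1884 0.6481 0.2264] rpy [179.99  -0.   -16.21] w 0.0874 SH [ 0.7295  0.5797 -0.0451] RV [ 2.000e-04 -1.000e-04  7.299e-01]
```

```bash
python3 -m inch '0 0.12 0.10 -0.02 0 0 0.12; 0 0.25 0.2 -0.03 0 0 0.24; 0 0.37 0.3 -0.045 0 0 0.36; 0 0.49 0.4 -0.045 0 0 0.48; 0 0.61 0.5 -0.045 0 0 0.6; 0 0.73 0.58 -0.045 0 0 0.73; 0 0.73 0.58 -0.045 0 0 0.73'
python3 - <<'E'
from h import *
print(arm.get_state()["q"])
go(.47,.15,.24,-113.1)
E
```

```text
t: 1.1
eef_pos: [0.3521, 0.4164, 0.2407]
ee_rot: [-3.141, 0.0, -1.055]
force: [-0.2, 0.6, 0.2]
width: 0.0878
[ 1.22834847e+00  1.35863809e-01 -2.53855327e-01  2.05809020e-04
 -1.18073114e+00 -7.12947046e-01]
t1.10 pos [0.3521 0.4164 0.2407] rpy [-179.98    0.    -60.47] w 0.0878 SH [0.9663 0.0959 0.0023] RV [-3.000e-04  2.000e-04  8.772e-01]
```

```bash
python3 -m inch '0 0.12 0.01 0 0 0 0.1; 0 0.26 0.03 0 0 0 0.24; 0 0.4 0.04 0 0 0 0.36; 0 0.54 0.055 0 0 0 0.5; 0 0.68 0.07 0 0 0 0.62; 0 0.82 0.085 0 0 0 0.75; 0 0.96 0.096 0 0 0 0.877; 0 0.966 0.096 0 0 0 0.877; 0 0.966 0.096 0 0 0 0.877'
python3 - <<'E'
from h import *
print(arm.get_state()["q"])
go(.4976,-.0082,.24,-113.1)
E
```

```text
t: 2.0
eef_pos: [0.4704, 0.1539, 0.2401]
ee_rot: [-3.142, 0.0, -1.967]
force: [-0.3, 1.0, 0.2]
width: 0.0875
[ 7.14055856e-01  4.92052891e-02 -3.53045801e-01 -8.09292794e-05
 -1.16826119e+00 -1.10997096e+00]
t2.00 pos [0.4704 0.1539 0.2401] rpy [-1.8000e+02  2.0000e-02 -1.1269e+02] w 0.0875 SH [ 4.636e-01 -2.920e-01  3.000e-04] RV [-0.0001  0.0003  0.0069]
```

```bash
python3 -m inch '0 0.12 -0.07 0 0 0 0; 0 0.25 -0.15 0 0 0 0; 0 0.36 -0.22 0 0 0 0; 0 0.464 -0.29 0 0 0 0.007; 0 0.464 -0.29 0 0 0 0.007; 0 0.464 -0.29 0 0 0 0.007'
python3 - <<'E'
from h import *
go(.4976,-.0082,.24,-113.1)
s=arm.get_state()
f=arm.grab_frame("wrist");cv2.imwrite("pics/w1.png",f["img"][:,:,::-1]);print(f["tool_from_camera"],f["fx"],f["cx"],f["cy"])
E
```

```text
t: 2.6
eef_pos: [0.4969, -0.0069, 0.24]
ee_rot: [3.142, 0.0, -1.973]
force: [0.3, 0.9, -0.5]
width: 0.0879
t2.60 pos [ 0.4969 -0.0069  0.24  ] rpy [ 1.8000e+02  1.0000e-02 -1.1302e+02] w 0.0879 SH [ 0.003  -0.0037 -0.    ] RV [0.0001 0.0001 0.0013]
[[-4.15428622e-05  9.54284322e-01  2.98900371e-01  8.25154454e-02]
 [ 9.99999613e-01 -2.22981936e-04  8.50888913e-04 -7.91389375e-04]
 [ 8.78639332e-04  2.98900291e-01 -9.54283943e-01 -1.57111255e-01]
 [ 0.00000000e+00  0.00000000e+00  0.00000000e+00  1.00000000e+00]] 333.3009854168697 319.4644951490784 241.03746340965026
```

View pics/w1.png

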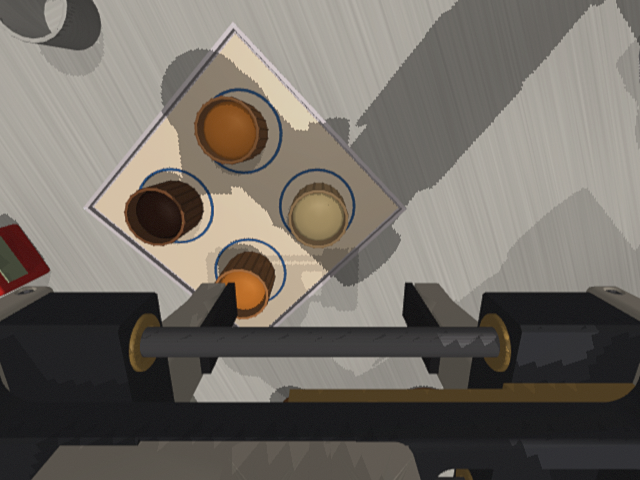

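The wrist view shows the pale cake at (318,217), dark at (155,217), and goldens at (228,130) and (245,290). All four rings are visible, so I can refine positions with the wrist depth.

```bash
cat >> h.py <<'E'
def wcloud(zplane=None):
    s=arm.get_state();f=arm.grab_frame("wrist")
    v,u=np.mgrid[0:480,0:640];d=f["range_z"]
    D=np.stack([(u-f["cx"])/f["fx"],-(v-f["cy"])/f["fy"],-np.ones_like(d)],-1)
    T=f["tool_from_camera"];R=Ro.from_euler('xyz',s["ee_rot"]).as_matrix()
    o=R@T[:3,3]+s["eef_pos"];Dw=D@T[:3,:3].T@R.T
    return f["img"],o+Dw*d[...,None],d>0,o,Dw
def onplane(o,Dw,z): return (o+Dw*((z-o[2])/Dw[...,2])[...,None])[...,:2]
C0=dict(pale=(.4988,-.008),gA=(.545,-.122),dark=(.6525,-.076),gB=(.611,.037))
E
python3 - <<'E'
from h import *
np.set_printoptions(precision=4,suppress=True)
img,W,ok,o,Dw=wcloud()
P=onplane(o,Dw,.004);I=img.astype(int)
for k,c in C0.items():
    r=np.hypot(*(np.moveaxis(P-c,-1,0)));m=(r>.036)&(r<.054)&(I[...,2]-I[...,0]>10)
    m[280:]=0
    rt=np.hypot(W[...,0]-c[0],W[...,1]-c[1]);t=ok&(rt<.045)&(W[...,2]>.058)&(W[...,2]<.075)
    zt=np.percentile(W[t][:,2],50)
    print(k,"ring",circ(P[m]),"rim",circ(W[t][:,:2]),zt,W[t].min(0)[:2],W[t].max(0)[:2])
E
```

```text
pale ring (array([ 0.5001, -0.0106]), np.float64(0.04416880388439484), 435) rim (array([ 0.4989, -0.0089]), np.float64(0.029235760960576795), 626) 0.06268795021992779 [ 0.468 -0.04 ] [0.5306 0.0229]
gA ring (array([ 0.5448, -0.1221]), np.float64(0.04419503018549787), 483) rim (array([ 0.5449, -0.1223]), np.float64(0.029246380575265202), 803) 0.0628034390307945 [ 0.5139 -0.1543] [ 0.5766 -0.0914]
dark ring (array([ 0.6561, -0.0775]), np.float64(0.044164572642426625), 413) rim (array([ 0.6522, -0.0765]), np.float64(0.029247647282651043), 773) 0.0627097993046235 [ 0.6216 -0.1082] [ 0.6852 -0.0452]
gB ring (array([0.6115, 0.0339]), np.float64(0.04414229936649731), 312) rim (array([0.6112, 0.0356]), np.float64(0.029281159192966894), 421) 0.06251143156143632 [0.5806 0.0048] [0.6321 0.0673]
```

Run:
```python
from h import *
go(.4988,-.0087,.023,-113.1)
```

```text
t2.70 pos [ 0.4969 -0.0061  0.2401] rpy [-1.8000e+02  1.0000e-02 -1.1293e+02] w 0.0877 SH [ 0.0056 -0.0093  0.7236] RV [-0.      0.0002  0.0028]
```

```bash
python3 -m inch '0 0.004 -0.007 0.12 0 0 0; 0 0.004 -0.007 0.26 0 0 0; 0 0.004 -0.007 0.4 0 0 0; 0 0.004 -0.007 0.52 0 0 0; 0 0.004 -0.007 0.62 0 0 0; 0 0.004 -0.007 0.69 0 0 0; 0 0.004 -0.007 0.72 0 0 0; 0 0.004 -0.007 0.72 0 0 0; 0.5 0.004 -0.007 0.72 0 0 0; 0.5 0.004 -0.007 0.72 0 0 0; 0.5 0.004 -0.007 0.72 0 0 0; 0.5 0.004 -0.007 0.72 0 0 0' 15; python3 -m inch '0.6 0 0 0 0 0 0; 0.6 0 0 0 0 0 0'
```

```text
t: 3.9
eef_pos: [0.4987, -0.0092, 0.0249]
ee_rot: [-3.141, 0.001, -1.973]
force: [-1.4, 0.6, 6.0]
width: 0.0619
t: 4.1
eef_pos: [0.4987, -0.0091, 0.0249]
ee_rot: [-3.141, 0.001, -1.973]
force: [-1.3, 2.0, 6.4]
width: 0.0622
```

```bash
python3 -m inch '0.6 0 0 -0.06 0 0 0; 0.6 0 0 -0.16 0 0 0; 0.6 0 0 -0.28 0 0 0; 0.6 0 0 -0.4 0 0 0; 0.6 0 0 -0.46 0 0 0; 0.6 0 0 -0.48 0 0 0; 0.6 0 0 -0.48 0 0 0'
python3 - <<'E'
from h import *
go(.49,.18,.168,-113.1)
go(.4815,.3375,.168,-113.1)
E
```

```text
t: 4.8
eef_pos: [0.4983, -0.0093, 0.1684]
ee_rot: [-3.141, 0.001, -1.973]
force: [0.5, 0.7, -1.4]
width: 0.0623
t4.80 pos [ 0.4983 -0.0093  0.1684] rpy [-1.7996e+02  7.0000e-02 -1.1306e+02] w 0.0623 SH [-0.5696  0.2726  0.0018] RV [-0.0007  0.0011  0.0006]
t4.80 pos [ 0.4983 -0.0093  0.1684] rpy [-1.7996e+02  7.0000e-02 -1.1306e+02] w 0.0623 SH [-1.0415  0.5043  0.0021] RV [-0.0007  0.0011  0.0006]
```

```bash
python3 -m inch '0.6 -0.07 0.035 0 0 0 0; 0.6 -0.19 0.09 0 0 0 0; 0.6 -0.31 0.15 0 0 0 0; 0.6 -0.43 0.21 0 0 0 0; 0.6 -0.55 0.265 0 0 0 0; 0.6 -0.67 0.325 0 0 0 0; 0.6 -0.79 0.38 0 0 0 0; 0.6 -0.9 0.435 0 0 0 0; 0.6 -0.97 0.47 0 0 0 0; 0.6 -1 0.485 0 0 0 0; 0.6 -1 0.485 0 0 0 0'
python3 - <<'E'
from h import *
go(.4815,.3375,.168,-113.1)
img,W,ok,o,Dw=wcloud()
cv2.imwrite("pics/w2.png",img[:,:,::-1])
E
```

```text
t: 5.9
eef_pos: [0.4813, 0.3241, 0.1665]
ee_rot: [3.141, -0.002, -1.972]
force: [-0.8, -0.8, -0.8]
width: 0.062
t5.90 pos [0.4813 0.3241 0.1665] rpy [ 1.7995e+02 -1.3000e-01 -1.1299e+02] w 0.062 SH [-0.0415  0.0168 -0.005 ] RV [ 0.0008 -0.0022  0.0019]
```

View pics/w2.png

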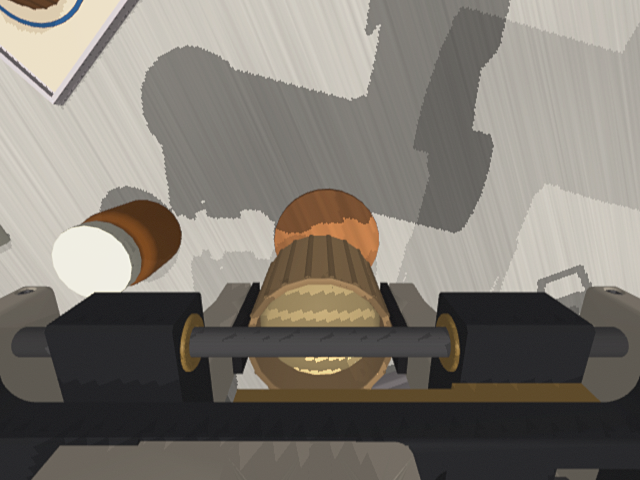

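The board's upper arc shows at columns 275–378, top row about 190. The pale cake is held upright between the fingers. I'll fit the board's edge on the z=0.012 plane.

Run:
```python
from h import *
np.set_printoptions(precision=4,suppress=True)
img,W,ok,o,Dw=wcloud();P=onplane(o,Dw,.012)
hsv=cv2.cvtColor(img,cv2.COLOR_RGB2HSV)
m=((hsv[...,1]>90)).astype(np.uint8);m[:170]=0;m[:,:255]=0;m[:,395:]=0
cs,_=cv2.findContours(m,cv2.RETR_EXTERNAL,cv2.CHAIN_APPROX_NONE);c=max(cs,key=len)[:,0]
c=c[(c[:,1]<235)];q=P[c[:,1],c[:,0]];print(len(c),c[:,0].min(),c[:,0].max(),circ(q))
```

```text
133 275 378 (array([0.4817, 0.3392]), np.float64(0.050166674073110575), 133)
```

```bash
python3 -m inch '0.6 -0.03 0.013 0.02 0 0 0; 0.6 -0.043 0.018 0.1 0 0 0; 0.6 -0.043 0.018 0.22 0 0 0; 0.6 -0.043 0.018 0.33 0 0 0; 0.6 -0.043 0.018 0.39 0 0 0; 0.6 -0.043 0.018 0.42 0 0 0; 0.6 -0.043 0.018 0.43 0 0 0; 0.6 -0.043 0.018 0.435 0 0 0'
python3 - <<'E'
from h import *
go(.4817,.338,.0330,-113.1)
E
```

```text
t: 6.8
eef_pos: [0.4824, 0.3379, 0.0381]
ee_rot: [-3.141, 0.001, -1.973]
force: [-0.7, -0.1, -1.6]
width: 0.0622
t6.80 pos [0.4824 0.3379 0.0381] rpy [-1.7998e+02  5.0000e-02 -1.1306e+02] w 0.0622 SH [0.0006 0.0023 0.0169] RV [-0.0004  0.0008  0.0007]
```

```bash
python3 -m inch '0.6 0 0 0.006 0 0 0; 0.6 0 0 0.012 0 0 0; 0.6 0 0 0.016 0 0 0; 0.6 0 0 0.016 0 0 0;0.6 0 0 0.016 0 0 0'
```

```text
t: 7.3
eef_pos: [0.4819, 0.3378, 0.033]
ee_rot: [-3.141, 0.0, -1.973]
force: [-0.8, -0.4, -0.8]
width: 0.0623
```

```bash
python3 -m inch '0.6 0 0 0.004 0 0 0; 0.6 0 0 0.005 0 0 0;0.6 0 0 0.005 0 0 0'
```

```text
t: 7.6
eef_pos: [0.482, 0.3378, 0.0328]
ee_rot: [-3.141, 0.001, -1.973]
force: [-5.7, -3.2, 13.2]
width: 0.0622
```

Contact at z=0.0328, as expected. I'll release and rise.

```bash
python3 -m inch '0 0 0 -0.002 0 0 0; 0 0 0 -0.002 0 0 0; 0 0 0 -0.002 0 0 0; 0 0 0 -0.002 0 0 0; 0 0 0 -0.002 0 0 0; 0 0 0 -0.05 0 0 0; 0 0 0 -0.15 0 0 0; 0 0 0 -0.3 0 0 0; 0 0 0 -0.45 0 0 0; 0 0 0 -0.5 0 0 0; 0 0 0 -0.5 0 0 0'
python3 - <<'E'
from h import *
go(.6525,-.0757,.18,-113.1)
E
```

```text
t: 8.7
eef_pos: [0.4831, 0.3389, 0.1846]
ee_rot: [-3.14, 0.006, -1.973]
force: [-0.2, -0.0, -0.3]
width: 0.0878
t8.70 pos [0.4831 0.3389 0.1846] rpy [-179.89    0.32 -113.03] w 0.0878 SH [ 1.051  -1.0604  0.0116] RV [-0.0018  0.0053  0.0012]
```

```bash
python3 -m inch '0 0.07 -0.07 0 0 0 0; 0 0.17 -0.17 0 0 0 0; 0 0.28 -0.28 0 0 0 0; 0 0.39 -0.39 0 0 0 0; 0 0.5 -0.5 0 0 0 0; 0 0.61 -0.61 0 0 0 0; 0 0.72 -0.72 0 0 0 0; 0 0.83 -0.83 0 0 0 0; 0 0.94 -0.94 0 0 0 0; 0 0.99 -0.99 0 0 0 0; 0 1 -1 0.01 0 0 0; 0 1 -1 0.01 0 0 0'
python3 - <<'E'
from h import *
np.set_printoptions(precision=4,suppress=True)
go(.6525,-.0757,.18,-113.1)
img,W,ok,o,Dw=wcloud()
cv2.imwrite("pics/w3.png",img[:,:,::-1])
go(.6525,-.0757,.023,-113.1)
P=onplane(o,Dw,.004);I=img.astype(int)
for k,c in C0.items():
    r=np.hypot(*(np.moveaxis(P-c,-1,0)));m=(r>.036)&(r<.054)&(I[...,2]-I[...,0]>10)
    m[280:]=0
    rt=np.hypot(W[...,0]-c[0],W[...,1]-c[1]);t=ok&(rt<.045)&(W[...,2]>.058)&(W[...,2]<.075)
    print(k,"ring",circ(P[m]) if m.sum()>30 else 0,"rim",circ(W[t][:,:2]) if t.sum()>30 else 0)
E
```

```text
t: 9.9
eef_pos: [0.6397, -0.0565, 0.1762]
ee_rot: [3.139, -0.001, -1.975]
force: [-0.1, 0.5, 0.9]
width: 0.0878
t9.90 pos [ 0.6397 -0.0565  0.1762] rpy [ 179.85   -0.08 -113.15] w 0.0878 SH [ 0.0421 -0.0643 -0.0127] RV [ 0.0026 -0.0013 -0.0008]
t9.95 pos [ 0.6397 -0.0557  0.1768] rpy [ 179.88   -0.05 -113.08] w 0.0873 SH [ 0.0442 -0.0664  0.5126] RV [ 0.002  -0.0009  0.0003]
pale ring (array([ 0.5002, -0.0107]), np.float64(0.04416058384816884), 829) rim 0
gA ring (array([ 0.5446, -0.122 ]), np.float64(0.044206401116148236), 744) rim (array([ 0.5459, -0.1227]), np.float64(0.029189492948537635), 1255)
dark ring (array([ 0.6562, -0.0774]), np.float64(0.04419960580637705), 628) rim (array([ 0.6529, -0.0771]), np.float64(0.029200073577680057), 950)
gB ring (array([0.6114, 0.0336]), np.float64(0.04393862105116033), 322) rim (array([0.6121, 0.0345]), np.float64(0.028736736795667905), 351)
```

View pics/w3.png

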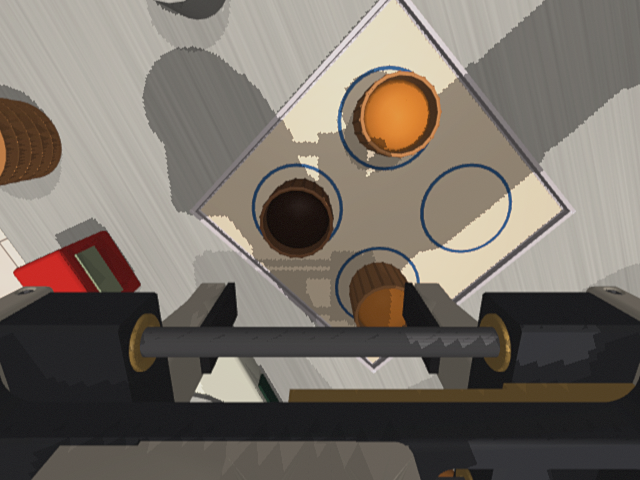

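```bash
python3 -m inch '0 0.03 -0.04 0.02 0 0 0; 0 0.043 -0.065 0.08 0 0 0; 0 0.045 -0.066 0.2 0 0 0; 0 0.045 -0.066 0.32 0 0 0; 0 0.045 -0.066 0.43 0 0 0; 0 0.045 -0.066 0.49 0 0 0; 0 0.045 -0.066 0.51 0 0 0; 0 0.045 -0.066 0.51 0 0 0; 0.6 0.045 -0.066 0.51 0 0 0; 0.6 0.045 -0.066 0.51 0 0 0; 0.6 0.045 -0.066 0.51 0 0 0; 0.6 0.045 -0.066 0.51 0 0 0' 15; python3 -m inch '0.6 0 0 0 0 0 0; 0.6 0 0 0 0 0 0'
```

```text
t: 11.15
eef_pos: [0.6538, -0.0759, 0.0262]
ee_rot: [-3.141, 0.001, -1.973]
force: [0.6, 1.1, 5.4]
width: 0.0622
t: 11.35
eef_pos: [0.6538, -0.0759, 0.0262]
ee_rot: [-3.141, 0.0, -1.973]
force: [-1.7, 2.2, 5.2]
width: 0.0615
```

```bash
python3 -m inch '0.6 0 0 -0.06 0 0 0; 0.6 0 0 -0.16 0 0 0; 0.6 0 0 -0.28 0 0 0; 0.6 0 0 -0.37 0 0 0; 0.6 0 0 -0.4 0 0 0; 0.6 0 0 -0.4 0 0 0'
python3 - <<'E'
from h import *
go(.4993,-.0098,.146,-113.1)
E
```

```text
t: 11.95
eef_pos: [0.6541, -0.0759, 0.1466]
ee_rot: [-3.139, 0.002, -1.973]
force: [0.1, -0.1, -0.6]
width: 0.0619
t11.95 pos [ 0.6541 -0.0759  0.1466] rpy [-1.7987e+02  9.0000e-02 -1.1305e+02] w 0.0619 SH [-0.0006  0.5611  0.0007] RV [-0.0021  0.0015  0.0008]
```

```bash
python3 -m inch '0.6 0 0.06 0 0 0 0; 0.6 0 0.15 0 0 0 0; 0.6 0 0.26 0 0 0 0; 0.6 0 0.37 0 0 0 0; 0.6 0 0.47 0 0 0 0; 0.6 0 0.53 0 0 0 0; 0.6 0 0.555 0 0 0 0; 0.6 0 0.561 0 0 0 0; 0.6 0 0.561 0 0 0 0; 0.6 0 0.561 0 0 0 0'
python3 - <<'E'
from h import *
go(.4993,-.0098,.0262,-113.1)
E
```

```text
t: 12.95
eef_pos: [0.4992, -0.0103, 0.1449]
ee_rot: [3.141, -0.0, -1.973]
force: [1.4, 0.6, -1.1]
width: 0.0618
t12.95 pos [ 0.4992 -0.0103  0.1449] rpy [ 1.7999e+02 -2.0000e-02 -1.1306e+02] w 0.0618 SH [-1.700e-03  3.000e-04  3.956e-01] RV [ 0.0002 -0.0004  0.0007]
```

```bash
python3 -m inch '0.6 0 0 0.05 0 0 0; 0.6 0 0 0.14 0 0 0; 0.6 0 0 0.24 0 0 0; 0.6 0 0 0.32 0 0 0; 0.6 0 0 0.36 0 0 0; 0.6 0 0 0.375 0 0 0; 0.6 0 0 0.383 0 0 0; 0.6 0 0 0.389 0 0 0; 0.6 0 0 0.389 0 0 0'
```

```text
t: 13.85
eef_pos: [0.4991, -0.01, 0.029]
ee_rot: [-3.141, 0.001, -1.973]
force: [-0.3, 0.5, -1.2]
width: 0.0619
```

```bash
python3 -m inch '0.6 0 0 0.004 0 0 0; 0.6 0 0 0.008 0 0 0;0.6 0 0 0.009 0 0 0; 0.6 0 0 0.009 0 0 0'
```

```text
t: 14.25
eef_pos: [0.4987, -0.01, 0.0262]
ee_rot: [-3.141, 0.0, -1.973]
force: [-0.6, 0.7, 1.5]
width: 0.0619
```

Light contact. I'll press 0.6 mm further, then release and rise.

```bash
python3 -m inch '0.6 0 0 0.002 0 0 0; 0.6 0 0 0.002 0 0 0; 0 0 0 0 0 0 0; 0 0 0 0 0 0 0; 0 0 0 0 0 0 0; 0 0 0 0 0 0 0; 0 0 0 -0.05 0 0 0; 0 0 0 -0.15 0 0 0; 0 0 0 -0.3 0 0 0; 0 0 0 -0.45 0 0 0; 0 0 0 -0.5 0 0 0; 0 0 0 -0.5 0 0 0'
python3 - <<'E'
from h import *
go(.48,.268,.18,-113.1)
go(.4817,.338,.18,-113.1)
E
```

```text
t: 15.45
eef_pos: [0.5002, -0.0097, 0.1788]
ee_rot: [-3.137, 0.004, -1.973]
force: [-0.5, 0.0, -0.2]
width: 0.0878
t15.45 pos [ 0.5002 -0.0097  0.1788] rpy [-179.75    0.21 -113.03] w 0.0878 SH [-0.8254  0.4241 -0.0028] RV [-0.0042  0.0035  0.0012]
t15.45 pos [ 0.5002 -0.0097  0.1788] rpy [-179.75    0.21 -113.03] w 0.0878 SH [-1.0424  0.5101 -0.0024] RV [-0.0042  0.0035  0.0012]
```

```bash
python3 -m inch '0 -0.1 0.05 0 0 0 0; 0 -0.23 0.11 0 0 0 0; 0 -0.36 0.175 0 0 0 0; 0 -0.49 0.24 0 0 0 0; 0 -0.62 0.3 0 0 0 0; 0 -0.75 0.365 0 0 0 0; 0 -0.88 0.43 0 0 0 0; 0 -0.97 0.48 0 0 0 0; 0 -1 0.51 0 0 0 0; 0 -1 0.51 0 0 0 0;0 -1 0.51 0 0 0 0'
python3 - <<'E'
from h import *
go(.4817,.338,.0325,-113.1)
for n in ("scene","side"):
    for w,c,px in blobs(n,.045,.08,(.4,.72,-.2,.41),60):
        zt=np.percentile(w[:,2],98); k=w[:,2]>zt-.012
        print(n,px[::-1].astype(int),c.astype(int),"zt",zt.round(4),circ(w[k][:,:2]))
E
```

```text
t: 16.55
eef_pos: [0.4747, 0.3251, 0.1749]
ee_rot: [3.141, -0.002, -1.973]
force: [-0.2, -0.6, 0.3]
width: 0.0877
t16.55 pos [0.4747 0.3251 0.1749] rpy [ 1.7996e+02 -1.0000e-01 -1.1303e+02] w 0.0877 SH [-0.0496 -0.005   0.4745] RV [ 0.0006 -0.0017  0.0012]
scene [510 178] [97 84 54] zt 0.0742 (array([0.48295458, 0.33969868]), np.float64(0.02936667408979556), 385)
scene [327 198] [72 64 54] zt 0.0655 (array([ 0.49905678, -0.00918661]), np.float64(0.029318745667264785), 392)
scene [268 218] [102  66  29] zt 0.0658 (array([ 0.54548727, -0.1201627 ]), np.float64(0.029245573396793977), 390)
scene [364 236] [107  78  52] zt 0.066 (array([0.61171131, 0.03790812]), np.float64(0.02900034051253857), 433)
scene [500 244] [71 55 40] zt 0.0789 (array([0.64275839, 0.26653294]), np.float64(0.028450240852555625), 211)
scene [582 247] [82 82 75] zt 0.0676 (array([0.70284582, 0.4354179 ]), np.float64(0.05795557285586346), 129)
side [281 139] [77 74 70] zt 0.0647 (array([0.70147359, 0.43821656]), np.float64(0.06187678125144013), 104)
side [220 165] [115  96  69] zt 0.0714 (array([0.48190944, 0.33698388]), np.float64(0.029425917587649036), 227)
side [292 164] [86 58 34] zt 0.0787 (array([0.6428332 , 0.26433839]), np.float64(0.02810715522693079), 98)
side [333 209] [114  74  39] zt 0.0637 (array([0.61050418, 0.03561389]), np.float64(0.029325333294971816), 282)
side [299 238] [48 28 16] zt 0.0635 (array([ 0.49806377, -0.01181584]), np.float64(0.029424928842472317), 332)
side [352 261] [120  77  39] zt 0.0637 (array([ 0.54395565, -0.12340916]), np.float64(0.02871356167211198), 373)
```

The dark cake is 1–2 mm from the ring centre, and the pale cake is parked at (0.482, 0.338). Now I'll pick up the pale cake.

```bash
python3 -m inch '0 -0.03 -0.003 0.02 0 0 0; 0 -0.048 -0.004 0.1 0 0 0; 0 -0.048 -0.004 0.22 0 0 0; 0 -0.048 -0.004 0.34 0 0 0; 0 -0.048 -0.004 0.42 0 0 0; 0 -0.048 -0.004 0.46 0 0 0; 0 -0.048 -0.004 0.47 0 0 0; 0 -0.048 -0.004 0.47 0 0 0; 0.6 -0.048 -0.004 0.47 0 0 0; 0.6 -0.048 -0.004 0.47 0 0 0; 0.6 -0.048 -0.004 0.47 0 0 0; 0.6 -0.048 -0.004 0.47 0 0 0' 15; python3 -m inch '0.6 0 0 0 0 0 0; 0.6 0 0 0 0 0 0'
```

```text
t: 17.85
eef_pos: [0.4822, 0.339, 0.0356]
ee_rot: [-3.141, 0.001, -1.973]
force: [-1.4, -0.6, 4.6]
width: 0.0619
t: 18.05
eef_pos: [0.4822, 0.339, 0.0356]
ee_rot: [-3.141, 0.001, -1.973]
force: [-1.4, -0.6, 6.0]
width: 0.0624
```

```bash
python3 -m inch '0.6 0 0 -0.06 0 0 0; 0.6 0 0 -0.16 0 0 0; 0.6 0 0 -0.28 0 0 0; 0.6 0 0 -0.4 0 0 0; 0.6 0 0 -0.46 0 0 0; 0.6 0 0 -0.48 0 0 0; 0.6 0 0 -0.48 0 0 0'
python3 - <<'E'
from h import *
go(.6553,-.0766,.17,-113.1)
E
```

```text
t: 18.75
eef_pos: [0.4818, 0.3387, 0.179]
ee_rot: [3.141, 0.001, -1.973]
force: [-0.4, -0.5, -0.9]
width: 0.0622
t18.75 pos [0.4818 0.3387 0.179 ] rpy [ 1.7999e+02  4.0000e-02 -1.1305e+02] w 0.0622 SH [ 1.0474 -1.0741  0.0289] RV [0.0002 0.0007 0.0008]
```

```bash
python3 -m inch '0.6 0.06 -0.06 0 0 0 0; 0.6 0.15 -0.15 0 0 0 0; 0.6 0.25 -0.25 0 0 0 0; 0.6 0.36 -0.36 0 0 0 0; 0.6 0.47 -0.47 0 0 0 0; 0.6 0.58 -0.58 0 0 0 0; 0.6 0.69 -0.69 0 0 0 0; 0.6 0.8 -0.8 0 0 0 0; 0.6 0.9 -0.9 0 0 0 0; 0.6 0.97 -0.97 0 0 0 0; 0.6 1 -1 0 0 0 0; 0.6 1 -1 0 0 0 0'
python3 - <<'E'
from h import *
go(.6553,-.0766,.0276,-113.1)
E
```

```text
t: 19.95
eef_pos: [0.64, -0.0565, 0.1764]
ee_rot: [3.139, -0.002, -1.976]
force: [-0.3, 0.8, -1.7]
width: 0.062
t19.95 pos [ 0.64   -0.0565  0.1764] rpy [ 1.7983e+02 -1.0000e-01 -1.1319e+02] w 0.062 SH [ 0.0407 -0.0748  0.4959] RV [ 0.0029 -0.0017 -0.0015]
```

```bash
python3 -m inch '0.6 0.02 -0.03 0 0 0 0; 0.6 0.04 -0.07 0.02 0 0 0; 0.6 0.041 -0.075 0.1 0 0 0; 0.6 0.041 -0.075 0.2 0 0 0; 0.6 0.041 -0.075 0.31 0 0 0; 0.6 0.041 -0.075 0.4 0 0 0; 0.6 0.041 -0.075 0.45 0 0 0; 0.6 0.041 -0.075 0.47 0 0 0; 0.6 0.041 -0.075 0.48 0 0 0; 0.6 0.041 -0.075 0.48 0 0 0'
python3 - <<'E'
from h import *
go(.6553,-.0766,.0276,-113.1)
E
```

```text
t: 20.95
eef_pos: [0.6573, -0.0748, 0.0356]
ee_rot: [-3.14, 0.0, -1.973]
force: [0.1, -0.3, -1.5]
width: 0.0618
t20.95 pos [ 0.6573 -0.0748  0.0356] rpy [-1.7993e+02  3.0000e-02 -1.1302e+02] w 0.0618 SH [0.008  0.0037 0.0267] RV [-0.0011  0.0005  0.0014]
```

```bash
python3 -m inch '0.6 0.004 0.002 0.008 0 0 0; 0.6 0.006 0.003 0.017 0 0 0; 0.6 0.006 0.003 0.023 0 0 0; 0.6 0.006 0.003 0.026 0 0 0; 0.6 0.006 0.003 0.026 0 0 0'
```

```text
t: 21.45
eef_pos: [0.655, -0.0763, 0.0276]
ee_rot: [-3.141, -0.0, -1.973]
force: [-1.7, 0.3, 2.8]
width: 0.0618
```

```bash
python3 -m inch '0.6 0 0 0.002 0 0 0; 0.6 0 0 0.002 0 0 0; 0 0 0 0 0 0 0; 0 0 0 0 0 0 0; 0 0 0 0 0 0 0; 0 0 0 0 0 0 0; 0 0 0 -0.05 0 0 0; 0 0 0 -0.15 0 0 0; 0 0 0 -0.3 0 0 0; 0 0 0 -0.45 0 0 0; 0 0 0 -0.5 0 0 0; 0 0 0 -0.5 0 0 0'
python3 - <<'E'
from h import *
for n in ("scene","side"):
    f=arm.grab_frame(n)
    cv2.imwrite(f"pics/{n}1.png",f["img"][:,:,::-1])
go(.4985,-.26,.2,-113.1)
E
```

```text
t: 22.65
eef_pos: [0.6569, -0.0763, 0.1822]
ee_rot: [-3.135, 0.003, -1.973]
force: [-0.2, 0.1, -0.9]
width: 0.0875
t22.75 pos [ 0.6548 -0.0762  0.1778] rpy [-1.7996e+02  5.0000e-02 -1.1305e+02] w 0.0875 SH [ 0.7678  0.2394 -0.0747] RV [-0.0007  0.0008  0.0008]
```

View pics/side1.png

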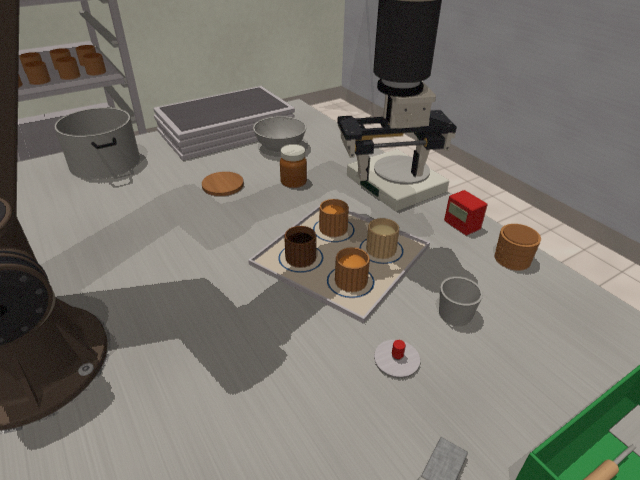

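The side view shows the dark cake now in the near-left ring at (300,247) and the pale cake in the right ring at (382,239), both upright. The cover is untouched at (398,355). I'll move to look at the cover.

```bash
python3 -m inch '0 0.07 0.03 -0.02 0 0 0; 0 0.17 0.06 -0.05 0 0 0; 0 0.28 0.09 -0.07 0 0 0; 0 0.4 0.125 -0.07 0 0 0; 0 0.5 0.165 -0.07 0 0 0; 0 0.6 0.2 -0.07 0 0 0; 0 0.66 0.22 -0.07 0 0 0; 0 0.66 0.22 -0.07 0 0 0; 0 0.66 0.22 -0.07 0 0 0'
python3 - <<'E'
from h import *
np.set_printoptions(precision=4,suppress=True)
img,W,ok,o,Dw=wcloud();cv2.imwrite("pics/w4.png",img[:,:,::-1])
I=img.astype(int)
near=np.hypot(W[...,0]-.499,W[...,1]+.311)<.06
k=ok&near&(W[...,2]>.03)&(W[...,2]<.05);print("knob top",W[k].mean(0),W[k].min(0),W[k].max(0))
red=near&(I[...,0]>90)&(I[...,1]<60)&(W[...,2]>.036);print("red top",W[red].mean(0),red.sum())
fl=(ok&near&(W[...,2]>.0055)&(W[...,2]<.014)).astype(np.uint8)
cs,_=cv2.findContours(fl,cv2.RETR_EXTERNAL,cv2.CHAIN_APPROX_NONE);c=max(cs,key=len)[:,0]
P=onplane(o,Dw,.009);print("flange",circ(P[c[:,1],c[:,0]]))
go(.499,-.311,.017,-113.1)
E
```

```text
t: 23.65
eef_pos: [0.5164, -0.2329, 0.1977]
ee_rot: [3.141, -0.0, -1.974]
force: [0.3, 0.1, 0.6]
width: 0.0877
knob top [ 0.5    -0.312   0.0399] [ 0.4905 -0.3213  0.0308] [ 0.5096 -0.3021  0.0423]
red top [ 0.4998 -0.3122  0.0435] 354
flange (array([ 0.5   , -0.3119]), np.float64(0.036135162314264196), 212)
t23.70 pos [ 0.5169 -0.2325  0.1977] rpy [ 179.97   -0.01 -113.05] w 0.0876 SH [ 0.264  -0.0479  0.6024] RV [ 0.0005 -0.0001  0.0008]
```

View pics/w4.png

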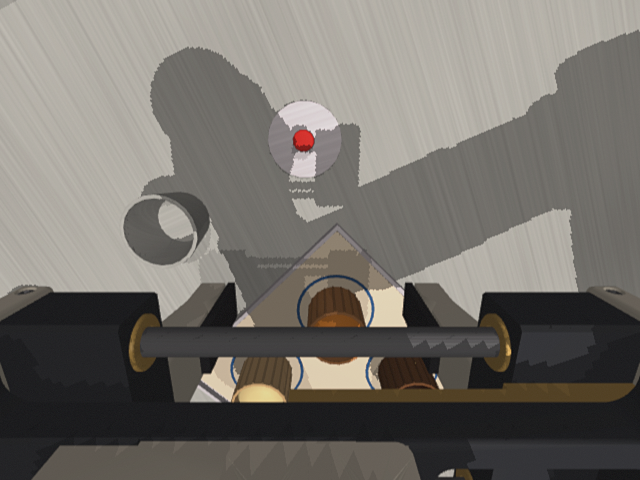

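```bash
python3 -m inch '0 0.08 -0.016 0.02 0 0 0; 0 0.18 -0.034 0.05 0 0 0; 0 0.25 -0.048 0.12 0 0 0; 0 0.265 -0.051 0.23 0 0 0; 0 0.265 -0.051 0.35 0 0 0; 0 0.265 -0.051 0.46 0 0 0; 0 0.265 -0.051 0.54 0 0 0; 0 0.265 -0.051 0.58 0 0 0; 0 0.265 -0.051 0.595 0 0 0; 0 0.265 -0.051 0.595 0 0 0'
python3 - <<'E'
from h import *
go(.4998,-.3117,.018,-113.1)
E
```

```text
t: 24.7
eef_pos: [0.5002, -0.3115, 0.0195]
ee_rot: [3.141, -0.0, -1.972]
force: [-0.8, 0.6, 0.4]
width: 0.0878
t24.70 pos [ 0.5002 -0.3115  0.0195] rpy [ 1.7998e+02 -1.0000e-02 -1.1300e+02] w 0.0878 SH [0.001  0.0011 0.0051] RV [ 0.0003 -0.0002  0.0017]
```

```bash
python3 -m inch '0 0.001 0.001 0.004 0 0 0; 1 0.001 0.001 0.004 0 0 0; 1 0.001 0.001 0.004 0 0 0; 1 0.001 0.001 0.004 0 0 0; 1 0.001 0.001 0.004 0 0 0; 1 0.001 0.001 0.004 0 0 0; 1 0.001 0.001 0.004 0 0 0; 1 0.001 0.001 0.004 0 0 0; 1 0.001 0.001 0.004 0 0 0; 1 0.001 0.001 0.004 0 0 0; 1 0.001 0.001 0.004 0 0 0' 20
```

```text
t: 25.8
eef_pos: [0.4992, -0.3119, 0.0183]
ee_rot: [3.141, -0.0, -1.973]
force: [0.0, 0.5, -0.4]
width: 0.0194
```

```bash
python3 -m inch '1 0 0 -0.05 0 0 0; 1 0 0 -0.15 0 0 0; 1 0 0 -0.28 0 0 0; 1 0 0 -0.41 0 0 0; 1 0 0 -0.52 0 0 0; 1 0 0 -0.57 0 0 0; 1 0 0 -0.58 0 0 0; 1 0 0 -0.58 0 0 0'
python3 - <<'E'
from h import *
go(.535,.065,.193,-113.1)
E
```

```text
t: 26.6
eef_pos: [0.4991, -0.3118, 0.1922]
ee_rot: [-3.141, 0.0, -1.973]
force: [-0.2, 0.5, -1.4]
width: 0.0194
t26.60 pos [ 0.4991 -0.3118  0.1922] rpy [-1.7999e+02  2.0000e-02 -1.1305e+02] w 0.0194 SH [-1.2024  0.3817 -0.0024] RV [-0.0002  0.0004  0.0008]
```

```bash
python3 -m inch '1 -0.07 0.02 0 0 0 0; 1 -0.18 0.055 0 0 0 0; 1 -0.3 0.095 0 0 0 0; 1 -0.42 0.133 0 0 0 0; 1 -0.54 0.17 0 0 0 0; 1 -0.66 0.21 0 0 0 0; 1 -0.78 0.25 0 0 0 0; 1 -0.89 0.28 0 0 0 0; 1 -0.97 0.32 0 0 0 0; 1 -1 0.34 0 0 0 0; 1 -1 0.35 0 0 0 0; 1 -1 0.35 0 0 0 0';  python3 -m inch '1 -0.1 0.02 0 0 0 0; 1 -0.17 0.03 0 0 0 0; 1 -0.18 0.03 0 0 0 0; 1 -0.18 0.03 0 0 0 0; 1 -0.18 0.03 0 0 0 0';python3 - <<'E'
from h import *
np.set_printoptions(precision=4,suppress=True)
img,W,ok,o,Dw=wcloud();cv2.imwrite("pics/w5.png",img[:,:,::-1])
for k,c in dict(dark=(.4988,-.01),pale=(.655,-.0765),gA=(.545,-.122)).items():
    rt=np.hypot(W[...,0]-c[0],W[...,1]-c[1]);t=ok&(rt<.045)&(W[...,2]>.058)&(W[...,2]<.075)
    print(k,circ(W[t][:,:2]) if t.sum()>30 else 0)
go(.4988,-.0105,.193,-113.1)
E
```

```text
t: 27.8
eef_pos: [0.5193, 0.0048, 0.1915]
ee_rot: [3.14, -0.001, -1.973]
force: [-0.4, 0.0, -1.2]
width: 0.0193
t: 28.3
eef_pos: [0.5326, 0.0573, 0.1921]
ee_rot: [3.141, -0.001, -1.974]
force: [0.1, -0.2, -0.5]
width: 0.0192
dark (array([ 0.4991, -0.0114]), np.float64(0.029154052268677743), 967)
pale (array([ 0.6547, -0.0766]), np.float64(0.029267378552749797), 1287)
gA (array([ 0.5451, -0.1218]), np.float64(0.02918612950963308), 1033)
t28.35 pos [0.5326 0.0573 0.1922] rpy [ 179.98   -0.02 -113.1 ] w 0.0194 SH [ 0.2521  0.0151 -0.0026] RV [ 0.0004 -0.0004 -0.0001]
```

View pics/w5.png

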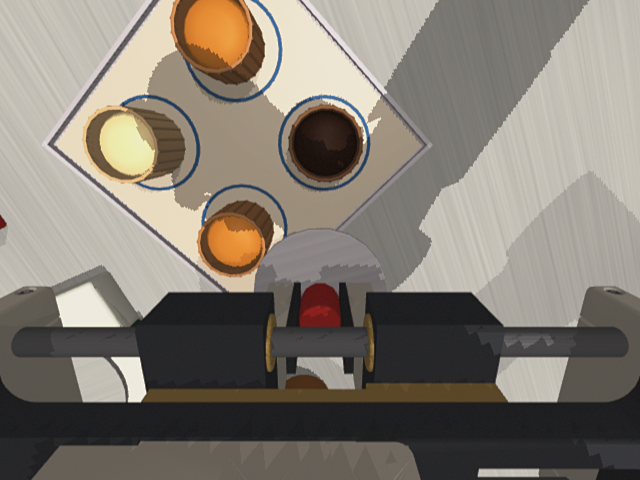

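The cover is held level, with its flange arc visible at columns 255–385 from row 230. The dark cake is at (327,143) inside its ring. I'll check the cover's offset in the grip.

Run:
```python
from h import *
np.set_printoptions(precision=4,suppress=True)
img,W,ok,o,Dw=wcloud();s=arm.get_state()
z0=s["eef_pos"][2]-.0183
m=(ok&(W[...,2]>z0-.002)&(W[...,2]<z0+.02)&(np.hypot(W[...,0]-s["eef_pos"][0],W[...,1]-s["eef_pos"][1])<.05)).astype(np.uint8)
m[290:]=0
c=max(cv2.findContours(m,cv2.RETR_EXTERNAL,cv2.CHAIN_APPROX_NONE)[0],key=len)[:,0];c=c[c[:,1]<275]
P=onplane(o,Dw,z0+.009);q,r,n=circ(P[c[:,1],c[:,0]]);print(n,c.min(0),c.max(0),q,r,q-s["eef_pos"][:2],"z",np.median(W[m>0][:,2])-z0)
w=W[m>0];A=np.c_[w[:,:2],np.ones(len(w))];print("slope",np.linalg.lstsq(A,w[:,2],rcond=None)[0][:2])
go(.4991,-.0112,.193,-113.1)
```

```text
150 [256 229] [384 274] [0.533  0.0558] 0.03588101250632733 [ 0.0002 -0.0016] z 0.00792069491877559
slope [0.0102 0.0245]
t28.40 pos [0.5327 0.0574 0.1923] rpy [ 179.99   -0.01 -113.11] w 0.02 SH [ 0.2543  0.0133 -0.0023] RV [ 0.0002 -0.0002 -0.0001]
```

```bash
python3 -m inch '1 0.06 0.003 0 0 0 0; 1 0.14 0.007 0 0 0 0; 1 0.21 0.01 0 0 0 0; 1 0.245 0.013 0.03 0 0 0; 1 0.253 0.013 0.1 0 0 0; 1 0.253 0.013 0.2 0 0 0; 1 0.253 0.013 0.27 0 0 0; 1 0.253 0.013 0.31 0 0 0; 1 0.253 0.013 0.33 0 0 0; 1 0.253 0.013 0.33 0 0 0'
python3 - <<'E'
from h import *
go(.4991,-.0111,.0763,-113.1)
E
```

```text
t: 29.4
eef_pos: [0.4995, -0.0101, 0.093]
ee_rot: [3.141, -0.001, -1.973]
force: [0.6, 0.4, -0.4]
width: 0.0194
t29.40 pos [ 0.4995 -0.0101  0.093 ] rpy [ 1.7997e+02 -4.0000e-02 -1.1305e+02] w 0.0194 SH [ 0.0034 -0.      0.0556] RV [ 0.0006 -0.0007  0.0009]
```

```bash
python3 -m inch '1 0.003 0 0.012 0 0 0; 1 0.003 0 0.026 0 0 0; 1 0.003 0 0.038 0 0 0; 1 0.003 0 0.046 0 0 0; 1 0.003 0 0.05 0 0 0; 1 0.003 0 0.05 0 0 0'
```

```text
t: 30.0
eef_pos: [0.4992, -0.0107, 0.0782]
ee_rot: [3.141, -0.0, -1.973]
force: [-1.0, 0.3, -0.7]
width: 0.0192
```

Run:
```python
from h import *
go(.4991,-.0111,.0763,-113.1)
f=arm.grab_frame("side");cv2.imwrite("pics/side2.png",cv2.resize(f["img"][170:330,220:440,::-1],None,fx=3,fy=3))
```

```text
t30.00 pos [ 0.4992 -0.0107  0.0782] rpy [ 1.7999e+02 -1.0000e-02 -1.1304e+02] w 0.0192 SH [ 0.0014 -0.0001  0.0065] RV [ 0.0002 -0.0002  0.001 ]
```

View pics/side2.png

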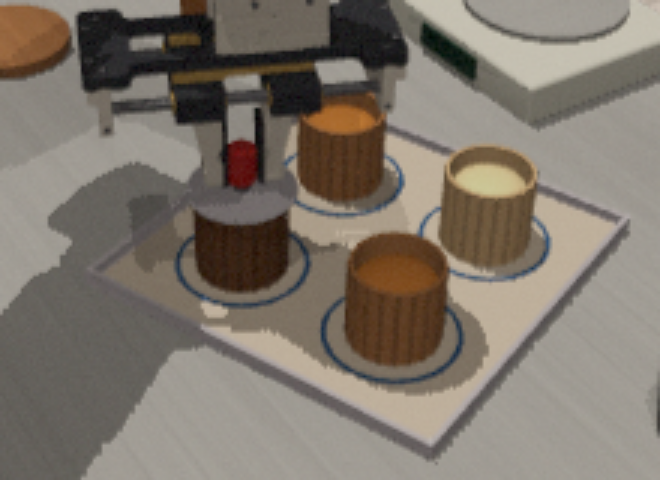

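The cover sits centred just above the dark cake's rim (crop (242,205)), plug entering with no contact force yet. I'll lower the last ~2 mm.

```bash
python3 -m inch '1 0.001 0 0.003 0 0 0; 1 0.001 0 0.006 0 0 0; 1 0.001 0 0.007 0 0 0; 1 0.001 0 0.007 0 0 0'
```

```text
t: 30.45
eef_pos: [0.4992, -0.011, 0.0763]
ee_rot: [3.142, 0.0, -1.973]
force: [0.3, -0.6, 0.1]
width: 0.0197
```

```bash
python3 -m inch '1 0 0 0.002 0 0 0; 1 0 0 0.003 0 0 0; 1 0 0 0.003 0 0 0'
```

```text
t: 30.75
eef_pos: [0.4993, -0.011, 0.0762]
ee_rot: [-3.141, 0.0, -1.973]
force: [-3.2, 0.3, 9.7]
width: 0.019
```

Firm contact at z=0.0762, which is the predicted seating height. I'll release slowly and rise.

```bash
python3 -m inch '0.75 0 0 -0.001 0 0 0; 0.7 0 0 -0.001 0 0 0; 0.6 0 0 -0.001 0 0 0; 0.4 0 0 -0.001 0 0 0; 0.2 0 0 -0.001 0 0 0; 0.2 0 0 -0.001 0 0 0; 0.2 0 0 -0.05 0 0 0; 0.2 0 0 -0.15 0 0 0; 0.2 0 0 -0.28 0 0 0; 0.2 0 0 -0.4 0 0 0; 0.2 0 0 -0.46 0 0 0; 0.2 0 0 -0.46 0 0 0'; python3 -m inch '0.2 -0.1 0 0 0 0 0; 0.2 -0.2 0 0 0 0 0; 0.2 -0.3 0 0 0 0 0; 0.2 -0.4 0 0 0 0 0; 0.2 -0.45 0 0 0 0 0; 0.2 -0.45 0 0 0 0 0; 0.2 -0.45 0 0 0 0 0'
python3 - <<'E'
from h import *
np.set_printoptions(precision=4,suppress=True)
img,W,ok,o,Dw=wcloud();cv2.imwrite("pics/w6.png",img[:,:,::-1])
I=img.astype(int);near=np.hypot(W[...,0]-.499,W[...,1]+.011)<.05
t=ok&near&(W[...,2]>.062)&(W[...,2]<.075);w=W[t]
A=np.c_[w[:,:2],np.ones(len(w))];print("flange z",np.median(w[:,2]),"slope",np.linalg.lstsq(A,w[:,2],rcond=None)[0][:2])
c=max(cv2.findContours(t.astype(np.uint8),cv2.RETR_EXTERNAL,cv2.CHAIN_APPROX_NONE)[0],key=len)[:,0];P=onplane(o,Dw,.067)
print("flange",circ(P[c[:,1],c[:,0]]))
k=ok&near&(W[...,2]>.097);print("knob top",W[k].mean(0),k.sum())
k=ok&near&(W[...,2]<.055)&(W[...,2]>.015);print("side fit",circ(W[k][:,:2]))
P=onplane(o,Dw,.004)
for k,c in dict(dark=(.4988,-.01),pale=(.655,-.0765)).items():
    r=np.hypot(*(np.moveaxis(P-c,-1,0)));m=(r>.036)&(r<.054)&(I[...,2]-I[...,0]>10);m[280:]=0
    print(k,"ring",circ(P[m]))
c=(.655,-.0765);rt=np.hypot(W[...,0]-c[0],W[...,1]-c[1]);t=ok&(rt<.045)&(W[...,2]>.058)&(W[...,2]<.075);print("pale rim",circ(W[t][:,:2]))
f=arm.grab_frame("side");cv2.imwrite("pics/side3.png",cv2.resize(f["img"][170:330,220:440,::-1],None,fx=3,fy=3))
E
```

```text
t: 31.95
eef_pos: [0.5008, -0.0106, 0.2165]
ee_rot: [-3.137, 0.003, -1.973]
force: [0.2, -0.7, -0.9]
width: 0.0705
t: 32.65
eef_pos: [0.5514, 0.1129, 0.2125]
ee_rot: [3.14, -0.001, -1.973]
force: [-0.3, -0.2, -0.1]
width: 0.0703
flange z 0.06610052822178836 slope [ 0.0008 -0.0005]
flange (array([ 0.5003, -0.0108]), np.float64(0.036149497173277687), 266)
knob top [ 0.5002 -0.011   0.0981] 542
side fit (array([0., 0.]), np.float64(0.0), 0)
dark ring (array([ 0.5  , -0.011]), np.float64(0.04437248124972585), 490)
pale ring (array([ 0.6562, -0.0775]), np.float64(0.044184172598197576), 645)
pale rim (array([ 0.6549, -0.0765]), np.float64(0.02924111034751282), 1349)
  return _methods._mean(a, axis=axis, dtype=dtype,
  ret = ret.dtype.type(ret / rcount)
```

View pics/side3.png

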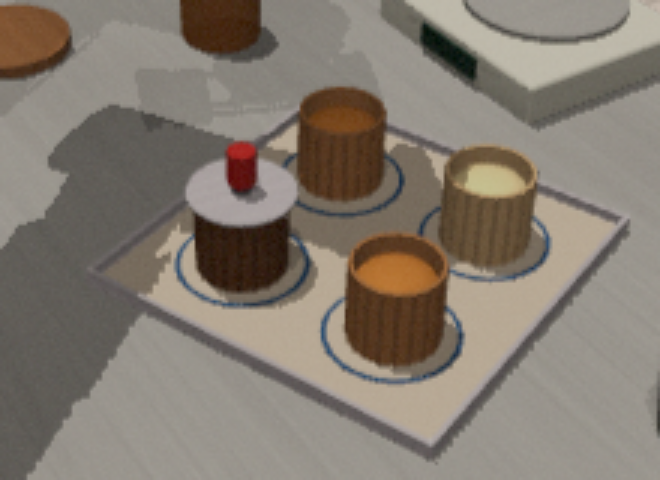

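View pics/w6.png

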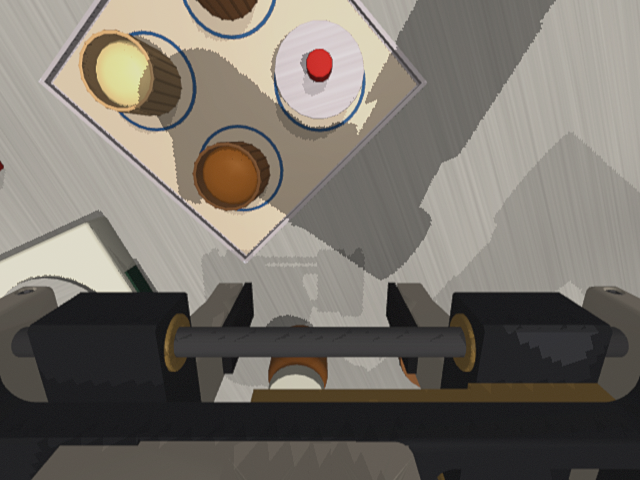

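The side and wrist views both show the cover flat on the dark cake, with every cake upright in a ring. The flange slope is below 0.001, and heights match seating within about 1 mm. The arm is clear of everything, so I'll hand in.

Run:
```python
from station import arm
print(arm.job_done())
```

```text
the job is handed in; nothing more can be done
None
```

The dark and pale cakes have changed places and the cover is seated on the dark cake. I handed the job in at about 33 s of the 70 s allowed. I parked the pale cake on the board, moved the dark cake into the pale cake's ring, then moved the pale cake into the dark cake's ring. Last, I set the cover in the dark cake's rim and released it.

| Last check | Measured | Limit |
|---|---|---|
| Dark cake to its ring centre (seen just before the cover went on) | about 1 mm | 12 mm |
| Pale cake to its ring centre | about 1.6 mm | 12 mm |
| Cover to the dark cake's axis | about 1.2 mm | 6 mm |
| Cover flange slope | below 0.001 | 0.06 rad |

- **Seating height:** contact came at the height I predicted for a seated cover. The final wrist-camera heights read about 1 mm low, as they also did for the cake rims.
- **Camera disagreement:** the scene, side and wrist views differed by 2–5 mm on ring positions, so I relied mainly on the wrist view.
- **Failed check:** a final fit to the dark cake's side found no points because the cover hid it, so its position comes from the earlier look.
- **Bystanders:** both golden cakes still measured in place when I checked them after their neighbours had been moved. I did not re-measure the cup and jar at the end, but the arm never came near them.

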